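# Lay the standing blank in the jig and flip the keeper over

## Task

Tip the wooden blank that stands on end in the jig forward, so that it lies flat between the rails, then push it along the rails until it is home against the dark end stop. Last, flip the red-tipped keeper over behind the blank until it lies flat across the channel. Only push with the fingers, do not pick the blank up, and leave the loose things around the jig alone.

Things in the scene. Friction and masses are not known exactly. Their poses are not given: they have to be found in the camera images.
- jig: Fixed plywood jig, bed 250 x 120 mm, 12 mm thick. Origin: centre of its underside, on the table. +x runs along the rails to the dark end stop, -y is the keeper's hinge side, z up. Two light rails along x, 14 mm wide, top 26 mm above the table, inner faces at y = +/-26 mm. End stop: dark block 100 mm wide, top 44 mm above the table, its face at x = +100 mm.
- blank: Loose wooden offcut 90 x 45 x 22 mm, about 60 g, standing on end on the bed between the rails, near the end away from the stop. Own x: its 90 mm length (up at the start); y: 45 mm width, across the rails, 3.5 mm play each side; z: 22 mm thickness, pointing away from the stop at the start. Origin: middle of the 90 x 45 mm face that looks to the stop and lies underneath once tipped.
- blank_center (a point): Centre of the blank, 11 mm from its origin along own z. 57 mm above the table standing, 23 mm lying on the bed. At the start at x = -75 to -55 mm of the jig, at x = +55 mm when home. Pushed near its top towards the stop, the blank turns about its lower front edge and falls by itself once 15 degrees over.
- keeper (a joint): Angle of the keeper, rad: 0 = flat across the channel between the rails, 1.57 = upright, 2.4 = end of travel, leaning outward over the jig's -y side. Stiff hinge (0.015 Nm): it stays where it is left, also past upright, and must be pushed all the way down. Aluminium bar with red end, 18 mm wide (x = -14 to +4 mm of the jig), 12 mm thick, reaching 48 mm from its axis; it starts at 2.0 to 2.35, up to 82 mm above the table.
- keeper_hinge (a point): Point on the keeper's hinge axis, mid-width of the bar: x = -5, y = -35 mm of the jig, 34 mm above the table; the axis runs along the jig's x. Flat, the bar lies 28 to 40 mm above the table. The blank (top at 34 mm when lying) must be home first, its rear end then at x = +10 mm, or the keeper lands on it.
- keeper_tip (a point): Middle of the red end face of the keeper, 48 mm from its axis; at y = +13 mm of the jig when flat.
- wax_tin: Loose round tin with red lid, 77 mm across, 39 mm high; origin at centre of underside. Leave alone.
- screw_jar: Loose clear jar of screws, 66 mm across, 68 mm high; origin at centre of underside. Leave alone.
- sanding_block: Loose brown sanding block, 116 x 61 x 36 mm; origin at centre of underside. Leave alone.
- tape_measure: Loose yellow tape measure, 73 x 38 x 66 mm; origin at centre of underside. Leave alone.
Mind the look-alikes: they are no part of the job. Of the things that look like the blank, the smallest one is meant.

How it is judged:
By the outcome, as a careful person would: the job done as asked, in the order asked, and still so for the second after the job is handed in, with the robot touching nothing.
It also fails if it takes over 51 s, if anything falls off the work surface, if the arm or the gripper's body presses on something with over 40 N, if the wrist force passes 120 N, or if a joint passes its speed limit or range.

## Robot

A 6-joint arm with a two-finger parallel gripper is mounted at the origin on a cart in front of the work surface, level with it; the furniture and walls round the work are solid. World frame = base frame: x ahead of the robot, y to its left, z up, the work surface at z = 0. Lengths are in m, angles in degrees, forces in N, time in s.
With the tool pointing down it reaches from about 0.325 to 0.85 m from the base axis. Payload 15.5 kg.
Tool frame: the origin (TCP) lies midway between the tips of the shut fingers; the grasp point (between the pads) lies 19 mm behind it; y points along the fingers, x is the direction in which the jaws open and shut, and the axes are right-handed (so a half turn about y gives the same grasp; the last joint's range is limited). The gripper opens to 91 mm and grips with 3 to 60 N. Pads are 32 mm wide; open, the fingers measure 118 mm over their backs; the gripper's body (76 mm by 178 mm) begins 60 mm behind the grasp point.
Start: joints at [58.241, 28.281, 77.091, -0, 74.628, -5.472], TCP at [0.277, 0.56, 0.183] pointing down, gripper open.
Joint ranges: [-166.48, 166.48], [-47.26, 123.95], [12.59, 153.08], [-70.14, 250.14], [6.76, 159.57], [-176.63, 176.63]. Speed limits (degrees/s): [108.29, 108.29, 147.25, 172.46, 172.46, 172.46].

## Interface

Orientations are given as a 3x3 rotation matrix whose columns are the frame's x, y, z axes.
In Python, from bench import ctrl gives the robot as it stands. The module is installed in compiled form; this text tells all that it offers. Calls block until the motion is done:
- ctrl.goto(position, orientation): joint-space move of the TCP to a pose.
- ctrl.move_l(position, vel=0.15, ori=None, contact_N=None): straight line of the TCP; ori=None keeps the orientation; vel is the mean speed in m/s. With contact_N (N) it stops when the force on the tool has changed by that much, and returns True; else False.
- ctrl.movej(angles): joint-space move.
- ctrl.command_gripper(opening): opening from 0.0 (shut) to 1.0 (fully open); the grip force is fixed at half the most; returns when the fingers have stopped.
- ctrl.sleep(seconds).
- ctrl.ik(position, orientation): joint angles nearest the present ones, or None.
- ctrl.read_camera(name): name is "side" or "top" or "wrist"; returns the picture (420x560x3 uint8, blue, green, red); there is no depth.
- ctrl.camera_params(name): a dict with "fx", "fy", "cx", "cy" (pixels), "pose" (4x4, takes a point from camera to world coordinates); the wrist camera has in their place "T_tool_cam" (4x4, takes a point from camera to tool coordinates, whose origin is the TCP and whose axes are the tool frame's). Camera axes: x right, y up, looking along -z (the intrinsics and any distortion apply to the point x, -y, -z); pixel columns grow to the right and rows downward; lengths in m; the calibration is good to about 2 mm. A picture is of the moment at which its call begins: read the wrist's pose just before it. camera_params takes no time and is no camera call.
A pose or a line that the arm cannot do raises ctrl.MotionError and nothing moves.
- ctrl.sign_off(): hands the job in, once; it reports no verdict.
Readings, each from a call of its own:
- ctrl.current_t(): time.
- ctrl.current_q(): joint angles.
- ctrl.current_dq(): joint speeds.
- ctrl.current_effort(): joint torques, N m.
- ctrl.current_tool_pos(): TCP position.
- ctrl.current_eef_rot(): TCP orientation.
- ctrl.current_contact_force(): force on the tool from outside, world axes, zero at the start.
- ctrl.current_wrist_torque(): the same for the moment, N m.
- ctrl.current_grip_width(): opening from 0.0 (shut) to 1.0 (fully open).
Only numpy, scipy, OpenCV 4.12 (cv2) and the standard library are available. Lean on these libraries where they do the work, as an engineer would, in place of code of your own. Each camera call takes 0.05 s, during which the arm holds its last target. There are 200 camera calls.

## Working session

There is one attempt and no reset: what is moved stays moved. The work goes in short steps, each a Python script; the robot and the scene stay as the last script left them, time stands still between calls to the robot, and variables do not carry over. Pictures are saved under pics/ and viewed, about 8 in all and at most 12, crops included, and the job is handed in when it is done.

```bash
mkdir -p pics; python3 - <<'E'
from bench import ctrl
import cv2,numpy as np
np.set_printoptions(precision=4,suppress=True)
for n in("top","side","wrist"):
    cv2.imwrite(f"pics/{n}0.png",ctrl.read_camera(n)); print(n,ctrl.camera_params(n))
print(ctrl.current_t(),ctrl.current_eef_rot())
E
```

```text
top {'fx': 528.1130795719913, 'fy': 528.1130795719913, 'cx': 280.88787156936866, 'cy': 207.90717919111214, 'pose': array([[-0.0192,  0.9953, -0.0945,  0.3283],
       [-0.9998, -0.019 ,  0.0025, -0.2378],
       [ 0.0007,  0.0945,  0.9955,  1.3551],
       [ 0.    ,  0.    ,  0.    ,  1.    ]])}
side {'fx': 546.3854632609209, 'fy': 546.3854632609209, 'cx': 272.7727584652107, 'cy': 204.12991791968233, 'pose': array([[ 0.9984, -0.0101, -0.0551,  0.3816],
       [-0.0484,  0.3423, -0.9383, -1.413 ],
       [ 0.0283,  0.9395,  0.3413,  0.5088],
       [ 0.    ,  0.    ,  0.    ,  1.    ]])}
wrist {'fx': 349.1723384682267, 'fy': 349.1723384682267, 'cx': 274.4165745953775, 'cy': 210.3133272822197, 'T_tool_cam': array([[ 1.    , -0.0007, -0.0006, -0.0006],
       [-0.0004,  0.2802, -0.9599, -0.2009],
       [ 0.0008,  0.9599,  0.2802,  0.0796],
       [ 0.    ,  0.    ,  0.    ,  1.    ]])}
0.15 [[ 0.4428 -0.0005 -0.8966]
 [ 0.8966 -0.0008  0.4428]
 [-0.0009 -1.      0.0001]]
```

View pics/top0.png

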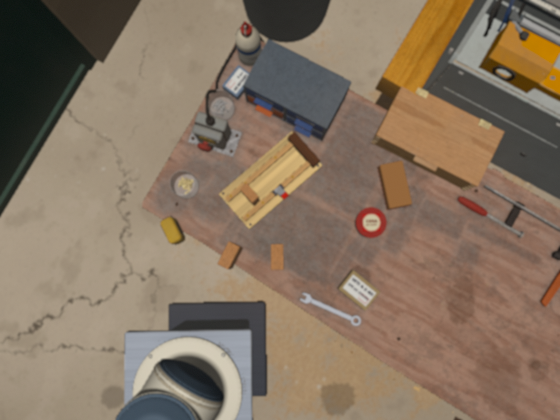

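View pics/side0.png

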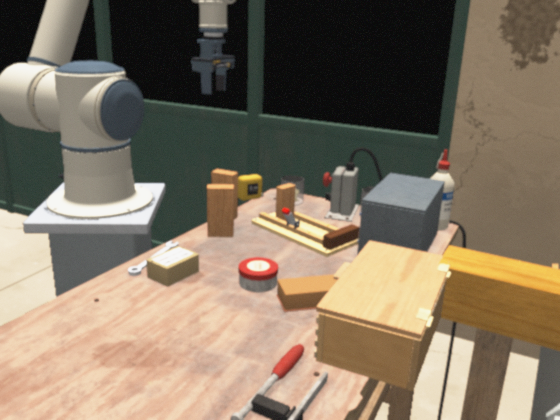

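The top view shows the jig around (270,178), with its dark stop at (304,150), the blank at (250,193) and the keeper's red tip at (284,195). Two taller look-alikes stand outside it at (229,255) and (277,257). I'll measure the jig next.

```bash
cat > h.py <<'E'
from bench import ctrl
import cv2,numpy as np
np.set_printoptions(precision=4,suppress=True)
def ray(n,px):
    P=ctrl.camera_params(n); T=P["pose"]
    d=np.array([(px[0]-P["cx"])/P["fx"],-(px[1]-P["cy"])/P["fy"],-1])
    return T[:3,3],T[:3,:3]@d
def onz(n,px,z):
    o,d=ray(n,px); return o+d*(z-o[2])/d[2]
def proj(n,p):
    P=ctrl.camera_params(n); T=P["pose"]; c=T[:3,:3].T@(np.array(p)-T[:3,3])
    return np.array([P["cx"]-P["fx"]*c[0]/c[2],P["cy"]+P["fy"]*c[1]/c[2]])
E
python3 - <<'E'
from h import *
im=cv2.imread("pics/top0.png"); hsv=cv2.cvtColor(im,cv2.COLOR_BGR2HSV)
for p in[(228,190),(265,170),(296,172),(255,212),(250,193),(306,150),(330,200),(200,200)]: print(p,hsv[p[1],p[0]])
x0,y0=205,120
c=cv2.resize(im[y0:240,x0:335],None,fx=6,fy=5.0*1.0,interpolation=cv2.INTER_CUBIC) if 0 else cv2.resize(im[y0:240,x0:335],None,fx=5,fy=5,interpolation=cv2.INTER_CUBIC)
m=cv2.inRange(hsv,(12,70,150),(28,200,255)); m[:, :205]=0;m[:,335:]=0;m[:120]=0;m[240:]=0
m=cv2.morphologyEx(m,cv2.MORPH_OPEN,np.ones((3,3)))
k=max(cv2.findContours(m,0,2)[0],key=cv2.contourArea); print(cv2.minAreaRect(k),cv2.boxPoints(cv2.minAreaRect(k)))
cv2.drawContours(c,[((k-[x0,y0])*5+2)],-1,(255,0,0),1)
cv2.imwrite("pics/c1.png",c)
s=cv2.imread("pics/side0.png")[160:260,190:370]
cv2.imwrite("pics/c2.png",cv2.resize(s,None,fx=4.4,fy=4.4,interpolation=cv2.INTER_CUBIC))
E
```

```text
(228, 190) [ 19 109 187]
(265, 170) [ 18 118 168]
(296, 172) [ 16 128 182]
(255, 212) [ 17 124 160]
(250, 193) [ 14 141 170]
(306, 150) [ 11 150  90]
(330, 200) [ 13  68 124]
(200, 200) [ 11  62 124]
((269.4835205078125, 179.86289978027344), (49.061126708984375, 97.48008728027344), 47.60256576538086) [[216.9495 194.6113]
 [288.9371 128.8835]
 [322.0175 165.1145]
 [250.0299 230.8423]]
```

View pics/c1.png

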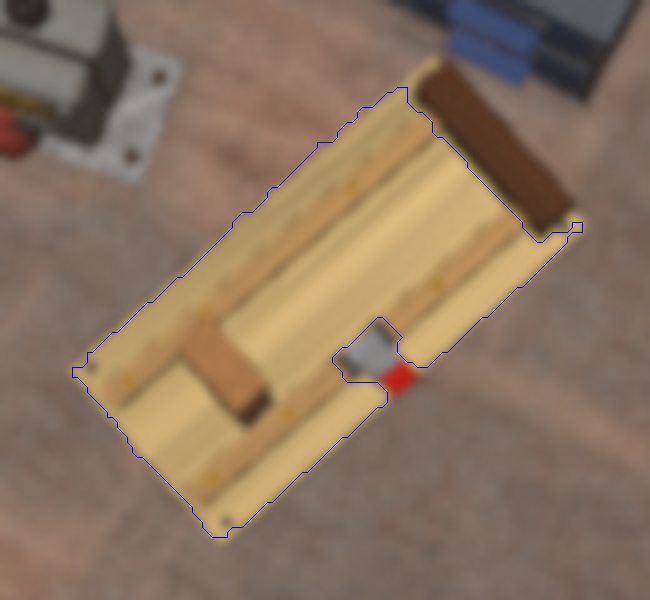

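View pics/c2.png

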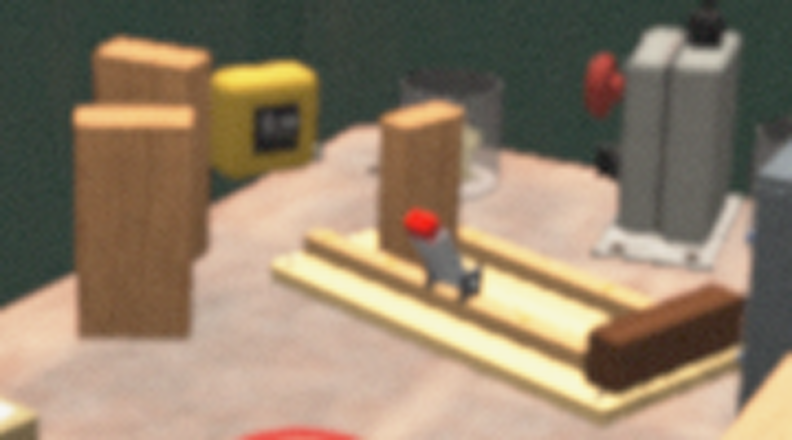

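The crops show the jig outline with corners at about (73,372), (437,60), (580,225) and (215,537) in the c1 crop. The blank stands with its top face at about (225,367), and the keeper leans outward with its red tip at (400,378). The grinder and blue box stand beyond the stop.

```bash
cat >> h.py <<'E'
def cp(p): return (205+(p[0]+.5)/5-.5,120+(p[1]+.5)/5-.5)
E
python3 - <<'E'
from h import *
L,T,R,B=[onz("top",cp(p),.012) for p in[(73,372),(437,60),(580,225),(215,537)]]
print(L,T,R,B); n=np.linalg.norm
print("len",n(T-L),n(R-B),n(L-B),n(T-R))
ex=(T-L)+(R-B); a=np.arctan2(ex[1],ex[0]); C=(L+T+R+B)/4; print("yaw",np.degrees(a), "c",C, "w-yaw",np.degrees(np.arctan2(*(T-R+L-B)[[1,0]]))-90)
Rz=np.array([[np.cos(a),-np.sin(a)],[np.sin(a),np.cos(a)]])
def J(p): return Rz.T@(p[:2]-C[:2])
print("blank top corners",[J(onz("top",cp(p),.102)) for p in[(180,350),(212,318),(270,385),(240,415)]])
print("stop top front edge",[J(onz("top",cp(p),.044)) for p in[(418,90),(540,235)]])
# keeper red tip, both views
for im,nm in(("top0","top"),("side0","side")):
    h=cv2.cvtColor(cv2.imread(f"pics/{im}.png"),cv2.COLOR_BGR2HSV)
    m=cv2.inRange(h,(0,180,120),(6,255,255))|cv2.inRange(h,(174,180,120),(180,255,255))
    q=(284,195) if nm=="top" else (286,211)
    w=np.zeros_like(m); w[q[1]-9:q[1]+10,q[0]-9:q[0]+10]=1; ys,xs=np.nonzero(m*w); c=(xs.mean(),ys.mean()); print(nm,c,len(xs))
    if nm=="top": o1,d1=ray(nm,c)
    else: o2,d2=ray(nm,c)
A=np.stack([d1,-d2],1); t=np.linalg.lstsq(A,o2-o1,rcond=None)[0]; p,q=o1+t[0]*d1,o2+t[1]*d2
print("tip",(p+q)/2,J((p+q)/2),n(p-q))
# side check of jig corners
print("side bottom corner px",(190+(275)/4.4,160+265/4.4),(190+605/4.4,160+412/4.4),"pred",proj("side",B),proj("side",R))
print("blank side tops",(190+382/4.4,160+118/4.4),(190+462/4.4,160+105/4.4))
for p in[(382,118),(415,130),(462,105)]: print(J(onz("side",(190+p[0]/4.4,160+p[1]/4.4),.102)))
E
```

```text
[ 0.4946 -0.084   0.012 ] [ 0.6538 -0.2738  0.012 ] [ 0.5659 -0.3456  0.012 ] [ 0.4086 -0.1555  0.012 ]
len 0.24773463775416601 0.24665160600060126 0.11188431232854387 0.11350791623403228
yaw -50.20894699910215 c [ 0.5307 -0.2147  0.012 ] w-yaw -50.492303388034955
blank top corners [array([-0.0773,  0.0154]), array([-0.0557,  0.0171]), array([-0.0557, -0.0256]), array([-0.0759, -0.0271])]
stop top front edge [array([0.1011, 0.046 ]), array([ 0.0989, -0.0501])]
top (np.float64(284.4736842105263), np.float64(195.21052631578948)) 19
side (np.float64(285.125), np.float64(210.0)) 32
tip [ 0.4798 -0.2504  0.0722] [-0.0052 -0.0619] 0.0026562076536554395
side bottom corner px (252.5, 220.22727272727272) (327.5, 253.63636363636363) pred [253.4125 218.9435] [327.4952 251.8917]
blank side tops (276.8181818181818, 186.8181818181818) (295.0, 183.86363636363637)
[-0.0755 -0.0255]
[-0.0495 -0.0255]
[-0.0652  0.0256]
```

```bash
cat >> h.py <<'E'
a=np.radians(-50.3); ex=np.array([np.cos(a),np.sin(a),0]); ey=np.array([-np.sin(a),np.cos(a),0]); C0=np.array([.5307,-.2147,0])-.002*ey
O=np.stack([ex,[0,0,-1],ey],1); O[:,1]=[0,0,-1]
def W(x,y,z): return C0+x*ex+y*ey+np.array([0,0,z])
def JJ(p): q=np.array(p)-C0; return np.array([q@ex,q@ey,p[2]])
E
python3 - <<'E'
from h import *
S=lambda p:(190+p[0]/4.4,160+p[1]/4.4)
for p in[(78,335),(190,338),(205,255)]: print("lookalike base",JJ(onz("side",S(p),0)))
b=(onz("side",S((78,335)),0)+onz("side",S((190,338)),0))/2
for z in(.1,.12,.14,.16): print(z,proj("side",b+[0,0,z]),"seen",S((133,128)),proj("top",b+[0,0,z]))
for w in[W(-.13,0,.35),W(-.13,0,.085),W(-.13,0,.022),W(0,0,.022),W(-.005,-.1,.16),W(-.005,-.1,.058),W(-.005,.02,.04)]:
    print(w,ctrl.ik(w,O))
E
```

```text
lookalike base [-0.1297 -0.1886  0.    ]
lookalike base [-0.0896 -0.1449  0.    ]
lookalike base [-0.1781 -0.0633  0.    ]
0.1 [220.2647 195.9393] seen (220.22727272727272, 189.0909090909091) [280.619  257.0013]
0.12 [220.2249 187.5623] seen (220.22727272727272, 189.0909090909091) [280.6207 256.9842]
0.14 [220.1848 179.0919] seen (220.22727272727272, 189.0909090909091) [280.6224 256.9664]
0.16 [220.1442 170.5267] seen (220.22727272727272, 189.0909090909091) [280.6243 256.9481]
[ 0.4461 -0.116   0.35  ] [-21.999    6.9293  82.7399  -0.      90.3308  28.301 ]
[ 0.4461 -0.116   0.085 ] [-21.999   23.3466 106.3327  -0.      50.3207  28.301 ]
[ 0.4461 -0.116   0.022 ] [-21.999   29.8507 109.6451  -0.      40.5043  28.301 ]
[ 0.5292 -0.216   0.022 ] [-28.1885  35.6528  94.0269  -0.      50.3204  22.1115]
[ 0.449 -0.276  0.16 ] [-38.0709  21.9338  92.5942  -0.      65.472   12.2291]
[ 0.449 -0.276  0.058] [-38.0709  29.9165  98.8241  -0.      51.2594  12.2291]
[ 0.5414 -0.1994  0.04  ] [-26.1462  34.4495  92.5207  -0.      53.0298  24.1538]
```

```bash
python3 - <<'E'
from h import *
im=cv2.imread("pics/top0.png"); h=cv2.cvtColor(im,cv2.COLOR_BGR2HSV)
print(h[255,229],h[257,277])
m=cv2.inRange(h,(8,110,110),(18,255,255)); m=cv2.morphologyEx(m,cv2.MORPH_OPEN,np.ones((3,3)))
for k in cv2.findContours(m,0,2)[0]:
    r=cv2.minAreaRect(k)
    if 60<r[1][0]*r[1][1]<1500 and r[0][0]>150 and 230<r[0][1]<290:
        print(r)
        for q in cv2.boxPoints(r): print("  ",JJ(onz("top",q,.117)),JJ(onz("top",q,0))[:2])
E
```

```text
[ 14 141 168] [ 14 143 166]
((277.0, 256.5), (25.0, 12.0), 90.0)
   [-0.1069 -0.1291  0.117 ] [-0.1065 -0.1254]
   [-0.0857 -0.1475  0.117 ] [-0.0832 -0.1455]
   [-0.1237 -0.1915  0.117 ] [-0.1248 -0.1936]
   [-0.1448 -0.1732  0.117 ] [-0.148  -0.1736]
((228.00001525878906, 254.50003051757812), (12.969194412231445, 25.043960571289062), 26.56505012512207)
   [-0.2315 -0.0794  0.117 ] [-0.2428 -0.071 ]
   [-0.178  -0.0567  0.117 ] [-0.1843 -0.0461]
   [-0.1662 -0.0847  0.117 ] [-0.1714 -0.0768]
   [-0.2197 -0.1074  0.117 ] [-0.2299 -0.1016]
```

```bash
python3 - <<'E'
from h import *
p=ctrl.current_tool_pos(); ctrl.command_gripper(0.0)
ctrl.move_l([p[0],p[1],.33],vel=.25)
ctrl.goto(W(-.125,-.002,.3),O)
ctrl.move_l(W(-.125,-.002,.085),vel=.2)
print(ctrl.current_t(),JJ(ctrl.current_tool_pos()),ctrl.current_contact_force())
ctrl.move_l(W(-.058,-.002,.085),vel=.06)
print(ctrl.current_t(),ctrl.current_contact_force())
ctrl.sleep(.3)
ctrl.move_l(W(-.115,.0,.085),vel=.15)
for n in("top","side"): cv2.imwrite(f"pics/{n}1.png",ctrl.read_camera(n))
a=cv2.imread("pics/top1.png")[120:240,205:335];b=cv2.imread("pics/side1.png")[160:260,220:350]
cv2.imwrite("pics/m1.png",np.vstack([cv2.resize(a,None,fx=2.6,fy=2.6),cv2.resize(b,None,fx=2.6,fy=2.6)]))
print(ctrl.current_t())
E
```

```text
5.9667 [-0.1246 -0.0017  0.0857] [-0.6649  0.0875 -0.3566]
7.2333 [-0.5573  0.2955  0.7624]
8.1667
```

View pics/m1.png

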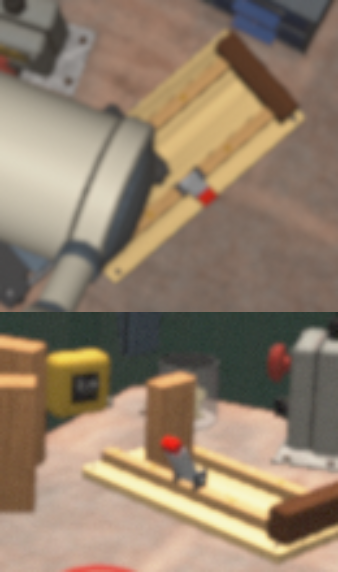

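```bash
python3 - <<'E'
from h import *
p=ctrl.current_tool_pos(); print(p,ctrl.current_eef_rot(),ctrl.current_grip_width())
print(proj("side",p),proj("top",p),proj("side",W(-.066,-.004,.102)))
im=cv2.imread("pics/side1.png"); cv2.imwrite("pics/s1c.png",cv2.resize(im[20:260,180:400],None,fx=2.5,fy=2.5))
E
```

```text
[ 0.4568 -0.1284  0.0852] [[ 0.6386  0.0012  0.7696]
 [-0.7696 -0.0006  0.6386]
 [ 0.0012 -1.      0.0005]] 0.0008900374296558526
[273.1643 187.6112] [234.2029 205.537 ] [285.4374 186.2355]
```

View pics/s1c.png

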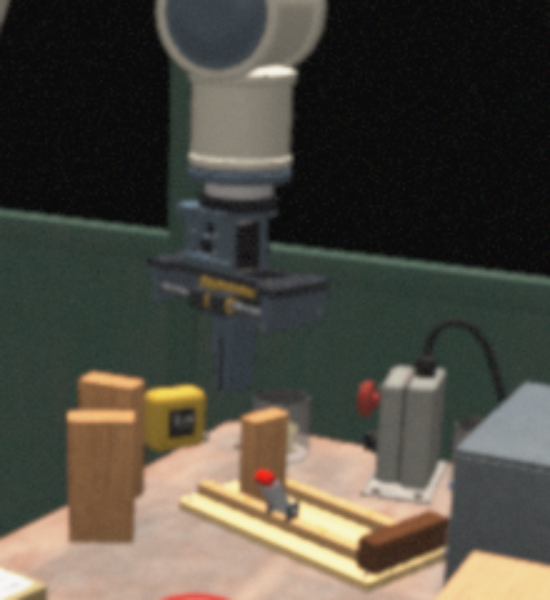

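The blank still stands. In the side view the shut fingertips are at about (274,175), but the reported TCP projects to (273,188). So they are either about 29 mm too high or farther away. I'll use the wrist camera to tell which.

```bash
cat >> h.py <<'E'
def wpose():
    T=np.eye(4);T[:3,:3]=ctrl.current_eef_rot();T[:3,3]=ctrl.current_tool_pos(); return T@ctrl.camera_params("wrist")["T_tool_cam"]
def projw(p,T):
    P=ctrl.camera_params("wrist"); c=T[:3,:3].T@(np.array(p)-T[:3,3])
    return np.array([P["cx"]-P["fx"]*c[0]/c[2],P["cy"]+P["fy"]*c[1]/c[2]])
E
python3 - <<'E'
from h import *
T=wpose(); im=ctrl.read_camera("wrist"); np.save("T1.npy",T); cv2.imwrite("pics/w1raw.png",im)
for n,p in dict(tcp=ctrl.current_tool_pos(),L=W(-.125,.06,.012),B=W(-.125,-.06,.012),R=W(.125,-.06,.012),Tp=W(.125,.06,.012),b1=W(-.077,.0185,.102),b2=W(-.077,-.0265,.102),b3=W(-.055,.0185,.102),b4=W(-.055,-.0265,.102),s1=W(.1,.05,.044),s2=W(.1,-.05,.044)).items():
    q=projw(p,T); print(n,q)
    if (abs(q)<2000).all(): cv2.drawMarker(im,tuple(int(v) for v in q),(255,0,255),0,10,1)
cv2.imwrite("pics/w1.png",im)
E
```

```text
tcp [273.9441 242.056 ]
L [259.4559 134.442 ]
B [261.046  275.9756]
R [549.8026 276.0826]
Tp [584.3955 134.6181]
b1 [340.1661 222.4755]
b2 [336.1038 294.7877]
b3 [379.7949 222.4927]
b4 [373.3096 294.8007]
s1 [584.0908 152.7655]
s2 [551.6989 283.4652]
```

View pics/w1.png

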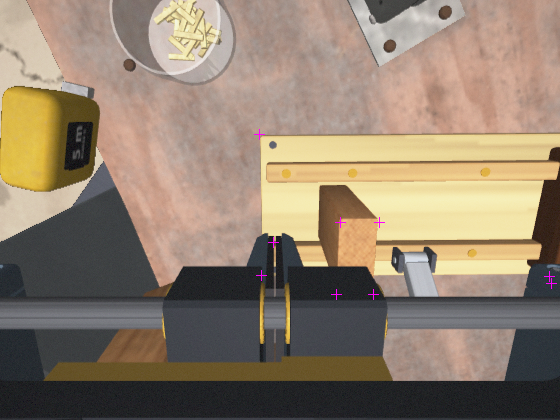

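The wrist view shows the jig markers on target. The finger ends sit where tips about 28 mm shorter than the stated TCP would appear, which matches the side view. So the real tips are about 29 mm above the TCP. I'll tip lower, then calibrate by touching the bed.

```bash
python3 - <<'E'
from h import *
ctrl.move_l(W(-.12,.0,.058),vel=.15)
hit=ctrl.move_l(W(-.055,.0,.058),vel=.06)
print(ctrl.current_t(),ctrl.current_contact_force())
ctrl.sleep(.3)
ctrl.move_l(W(-.115,.003,.058),vel=.15)
T=wpose(); np.save("T2.npy",T); a=ctrl.read_camera("wrist"); b=ctrl.read_camera("side")
cv2.imwrite("pics/w2raw.png",a);cv2.imwrite("pics/side2.png",b)
cv2.imwrite("pics/m2.png",np.vstack([a[60:300],cv2.resize(b[120:260,200:390],(560,412))[:350]]))
f0=ctrl.current_contact_force()
h=ctrl.move_l(W(-.115,.003,-.03),vel=.03,contact_N=3)
print(h,ctrl.current_tool_pos(),f0,ctrl.current_contact_force(),ctrl.current_t())
E
```

```text
9.7833 [0.5242 0.4397 0.2587]
True [ 0.458  -0.1256 -0.0184] [-0.3229 -0.1166 -0.201 ] [-1.0364 -0.1708 14.6449] 12.9583
```

View pics/m2.png

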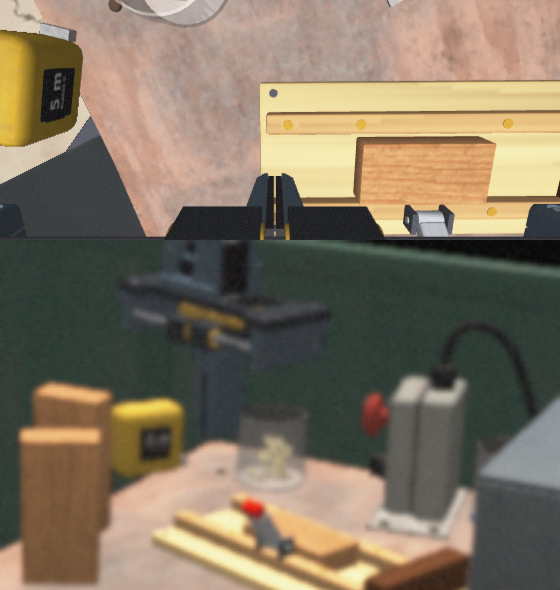

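The blank lies flat between the rails, rear end at about (356,170). The touch on the bed puts the true tip 30 mm above the reported TCP. Next is the push home.

```bash
python3 - <<'E'
from h import *
ctrl.move_l(W(-.115,.003,-.011),vel=.03)
ctrl.sleep(.1)
h=ctrl.move_l(W(.014,.003,-.011),vel=.05,contact_N=6)
print(h,JJ(ctrl.current_tool_pos()),ctrl.current_contact_force(),ctrl.current_t())
ctrl.sleep(.2); print(ctrl.current_contact_force())
ctrl.move_l(W(-.04,.003,-.011),vel=.12)
ctrl.move_l(W(-.04,.003,.15),vel=.25)
T=wpose(); im=ctrl.read_camera("wrist"); np.save("T3.npy",T); s=ctrl.read_camera("side")
cv2.imwrite("pics/w3raw.png",im); cv2.imwrite("pics/side3.png",s)
for p in[W(.01,.0225,.034),W(.1,.0225,.034),W(.1,.05,.044),W(.01,-.0225,.034)]: cv2.drawMarker(im,tuple(int(v) for v in projw(p,T)),(255,0,255),0,8,1)
cv2.imwrite("pics/m3.png",np.vstack([im[60:330],cv2.resize(s[120:260,200:390],(560,412))[60:]]))
print(ctrl.current_t())
E
```

```text
True [-0.0001  0.0027 -0.0114] [-1.2081  0.5502 -0.1974] 15.4917
[-0.0579  0.0622 -1.3046]
17.0667
```

View pics/m3.png

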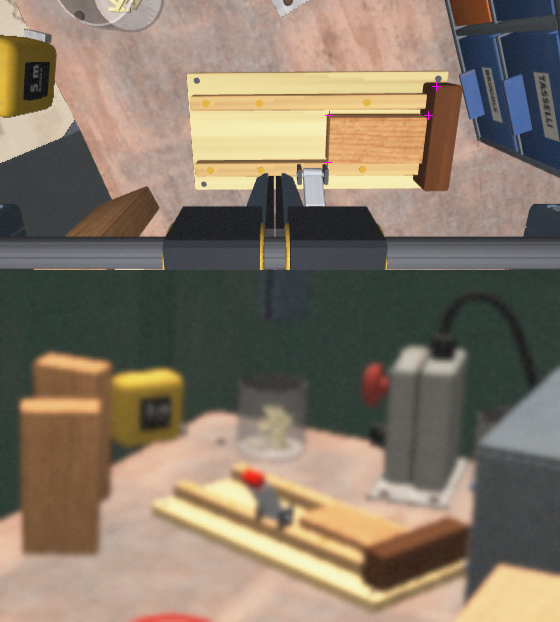

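The blank sits at the stop: its rear end is at (328,140), on the predicted home marker. The contact was brief, so I'll nudge it once more slowly, then flip the keeper.

```bash
python3 - <<'E'
from h import *
ctrl.move_l(W(-.04,.003,-.011),vel=.2)
ctrl.move_l(W(-.008,.003,-.011),vel=.08)
h=ctrl.move_l(W(.012,.003,-.011),vel=.02,contact_N=8)
print(h,JJ(ctrl.current_tool_pos()),ctrl.current_contact_force(),ctrl.current_t())
ctrl.move_l(W(-.03,.003,-.011),vel=.12)
ctrl.move_l(W(-.03,.003,.12),vel=.25)
ctrl.move_l(W(-.002,-.092,.12),vel=.2)
print("down",ctrl.move_l(W(-.002,-.092,.025),vel=.12,contact_N=8))
f0=ctrl.current_contact_force()
print("push",ctrl.move_l(W(-.002,.003,.025),vel=.06,contact_N=15),JJ(ctrl.current_tool_pos()),ctrl.current_contact_force()-f0)
print("press",ctrl.move_l(W(-.002,.003,.006),vel=.025,contact_N=8),JJ(ctrl.current_tool_pos()),ctrl.current_contact_force(),ctrl.current_t())
E
```

```text
True [-0.0002  0.0027 -0.0114] [-0.7804  0.2668  0.7932] 19.1417
down False
push False [-0.002   0.0027  0.025 ] [ 0.3596  0.8889 -0.5288]
press True [-0.002   0.003   0.0091] [-2.4351  1.8575 16.3535] 24.1583
```

```bash
python3 - <<'E'
from h import *
ctrl.move_l(W(-.002,.003,.12),vel=.2)
ctrl.move_l(W(-.06,.003,.16),vel=.2)
T=wpose(); im=ctrl.read_camera("wrist"); s=ctrl.read_camera("side"); cv2.imwrite("pics/w4raw.png",im); cv2.imwrite("pics/side4.png",s)
for p in[W(.01,.0225,.034),W(.1,.0225,.034),W(-.014,.013,.04),W(.004,.013,.04)]: cv2.drawMarker(im,tuple(int(v) for v in projw(p,T)),(255,0,255),0,6,1)
cv2.imwrite("pics/m4.png",np.vstack([cv2.resize(im[110:270,160:500],(800,376))[:280],cv2.resize(s[160:260,200:390],(608,320))[:, :].copy() if 0 else cv2.resize(s[175:255,230:390],(800,310))]))
print(ctrl.current_t(),ctrl.current_contact_force())
E
```

```text
25.4667 [-0.2249 -0.3795 -0.3801]
```

View pics/m4.png

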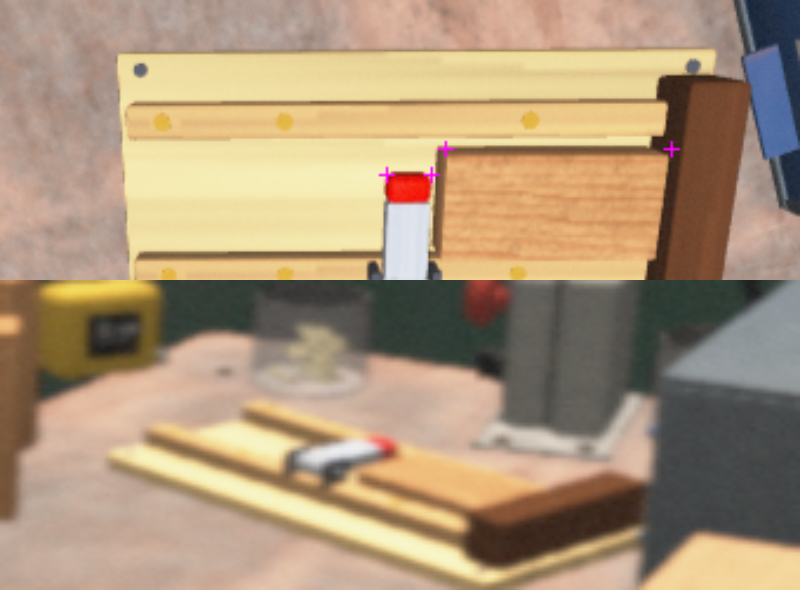

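The keeper lies flat: its red tip at (409,188) is on the predicted markers. The blank's front end meets the stop at about (665,160), and its rear end is clear of the keeper. Handing in.

```bash
python3 - <<'E'
from h import *
ctrl.sign_off(); print(ctrl.current_t())
E
```

```text
the job is handed in; nothing more can be done
the job is handed in; nothing more can be done
```

The job is done and handed in at about 25.5 s: I tipped the blank flat, pushed it home against the stop, and then flipped the keeper down behind it. No verdict is reported.

**Failed first try:** The first tipping push passed over the blank without moving it. The side and wrist views showed that the real fingertips sit about 30 mm above the reported TCP. A touch on the bed confirmed this (TCP at -18 mm on the 12 mm bed), and I corrected every later move for it.

**Last checks:**
- **Blank home:** Two pushes, the second a slow one, stopped at the same place. The wrist picture shows the blank's front end at the stop and its rear end at about x = +10 mm of the jig.
- **Keeper flat:** The downward press met firm resistance at about 39 mm against the expected 40 mm. The red tip lies on its predicted position.
- **Clearance:** The robot was clear of everything at hand-in. I saw nothing else move in the views I took.

**Small disagreements:**
- The push stopped about 3 mm further along than the nominal finger thickness predicts.
- The first measurement of the jig's width came out about 7 mm short because of image blur.

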